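# Tare the dial scale and pack an order of jars

## Robot

A 6-joint arm with a two-finger parallel gripper is mounted at the origin on the work surface. World frame = base frame: x ahead of the robot, y to its left, z up, the work surface at z = 0. Lengths are in m, angles in degrees, forces in N, time in s.
With the tool pointing down it reaches from about 0.325 to 0.85 m from the base axis. Payload 15.5 kg.
Tool frame: the origin (TCP) lies midway between the tips of the shut fingers; the grasp point (between the pads) lies 19 mm behind it; z points along the fingers, y is the line along which they close (so a half turn about z gives the same grasp; the last joint's range is limited). The gripper opens to 91 mm and grips with 3 to 60 N. Pads are 32 mm wide; open, the fingers measure 118 mm over their backs; the gripper's body (76 mm by 178 mm) begins 60 mm behind the grasp point.
Start: joints at [-82.706, 28.281, 77.091, -0, 74.628, -5.472], TCP at [0.138, -0.61, 0.214] pointing down, gripper open.
Joint ranges: [-166.48, 166.48], [-47.26, 123.95], [12.59, 153.08], [-70.14, 250.14], [6.76, 159.57], [-176.63, 176.63]. Speed limits (degrees/s): [108.29, 108.29, 147.25, 172.46, 172.46, 172.46].

## Interface

Orientations are given as a 3x3 rotation matrix whose columns are the frame's x, y, z axes.
In Python, from bench import ctrl gives the robot as it stands. The module is installed in compiled form; this text tells all that it offers. Calls block until the motion is done:
- ctrl.goto(position, orientation): joint-space move of the TCP to a pose.
- ctrl.move_l(position, vel=0.15, ori=None, contact_N=None): straight line of the TCP; ori=None keeps the orientation; vel is the mean speed in m/s. With contact_N (N) it stops when the force on the tool has changed by that much, and returns True; else False.
- ctrl.movej(angles): joint-space move.
- ctrl.command_gripper(opening): opening from 0.0 (shut) to 1.0 (fully open); the grip force is fixed at half the most; returns when the fingers have stopped.
- ctrl.sleep(seconds).
- ctrl.ik(position, orientation): joint angles nearest the present ones, or None.
- ctrl.read_camera(name): name is "scene" or "top" or "wrist"; returns the picture (384x512x3 uint8, blue, green, red); there is no depth.
- ctrl.camera_params(name): a dict with "fx", "fy", "cx", "cy" (pixels), "D" ([k1, k2, p1, p2, k3] as OpenCV has them; the pictures are not rectified), "pose" (4x4, takes a point from camera to world coordinates); the wrist camera has in their place "T_tool_cam" (4x4, takes a point from camera to tool coordinates, whose origin is the TCP and whose axes are the flange's). Camera axes: x right, y up, looking along -z (the intrinsics and any distortion apply to the point x, -y, -z); pixel columns grow to the right and rows downward; lengths in m; the calibration is good to about 2 mm. A picture is of the moment at which its call begins: read the wrist's pose just before it. camera_params takes no time and is no camera call.
A pose or a line that the arm cannot do raises ctrl.MotionError and nothing moves.
- ctrl.sign_off(): hands the job in; it is judged then, once.
Readings, each from a call of its own:
- ctrl.current_t(): time.
- ctrl.current_q(): joint angles.
- ctrl.current_dq(): joint speeds.
- ctrl.current_effort(): joint torques, N m.
- ctrl.current_tool_pos(): TCP position.
- ctrl.current_eef_rot(): TCP orientation.
- ctrl.current_contact_force(): force on the tool from outside, world axes, zero at the start.
- ctrl.current_wrist_torque(): the same for the moment, N m.
- ctrl.current_grip_width(): opening from 0.0 (shut) to 1.0 (fully open).
- ctrl.current_grasp_force(): force on a finger pad.
Only numpy, scipy, OpenCV 4.12 (cv2) and the standard library are available. Lean on these libraries where they do the work, as an engineer would, in place of code of your own. Each camera call takes 0.05 s, during which the arm holds its last target. There are 200 camera calls.

## Task

Tare the dial scale for its empty tray: set the flat screwdriver's blade in the slot of the brass zero adjuster, turn it until the pointer stands on the zero stroke, and put the screwdriver back in its stand. Then pack all the filled, lidded jars, however many there are, upright on the floor of the black tray on the scale. Do not disturb the two empty glass jars or the mug.

Things in the scene. Friction and masses are not known exactly. Their poses are not given: they have to be found in the camera images.
- screw_slot (a point): centre of the slot's mouth on top of the scale's zero adjuster: a vertical brass screw, round head of 24 mm, standing 9 mm above a flat white deck 70 mm above the bench, beside the dial. The slot, 4 mm wide and 6 mm deep, runs right across the head along this point's x axis, which turns with the screw. z up.
- scale: white dial scale fixed to the bench; origin on the bench under its platform, x towards its dial, z up. The adjuster turns against a light steady friction (0.06 N m), stays where left, does not rise or sink. Turning it clockwise from above turns the dial's face clockwise, by half the screw's angle; anticlockwise turns it back.
- pointer_tip (a point): tip of the black pointer on the round white dial (114 mm across, sloping 40 degrees down towards the scale's x; read from the far side of the bench and from above). It runs on a circle of 47 mm radius, clockwise with load, 1.1 rad per kg. At the start it stands 0.3 to 0.8 rad clockwise of the zero stroke, from the empty tray's weight.
- zero_mark (a point): the zero of the dial: the longest, thick stroke on its white face; this point lies on it at the radius of the pointer's tip. The face, with its strokes, is turned about the dial's centre by the zero adjuster. Graduations follow clockwise, 0.11 rad (5 mm) apart, 100 g each.
- dial_centre (a point): centre of the dial, in the plane of the pointer, where it pivots; its axes are parallel to the scale's (not sloped).
- tray_in (a point): black plastic tray, fixed on the scale's spring platform: centre of its inner floor, about 83 mm above the bench (it sinks 3 mm per kg). Inside it is 134 mm along its x and 200 mm along its y; walls 5 mm thick, 26 mm high over the inner floor. Six of the large jars just fit, two along x by three along y. z up.
- driver_tip (a point): flat screwdriver, 154 mm long: middle of the end of its blade. The blade is 14 mm wide along this point's x axis and 2.4 mm thick along y; z runs up the 9 mm shaft to the handle. A round black guard, diameter 32 mm, lies 82 to 88 mm above the tip.
- driver_handle (a point): centre of the screwdriver's black handle, 121 mm from the tip: a square bar 24 by 24 mm, 66 mm long, its flats facing along x and y (x is the width of the blade). It starts upright in its stand, the guard resting on the stand's top.
- stand_hole0 (a point): the screwdriver's stand: a grey block 58 by 58 mm, 90 mm tall, fixed to the bench, with a vertical round hole of 19 mm right through. This point is the centre of the hole's mouth, on top. With the screwdriver home its tip is 82 mm below this point.
- jar1_mid (a point): a filled amber glass jar with a flat steel lid, upright on the bench; a plain cylinder, diameter 62 mm (lid and body alike), 66 mm tall. This point is its centre, half-way up; z is its own up axis. Absent (None) in some starts.
- jar2_mid (a point): a filled amber glass jar with a flat steel lid, upright on the bench; a plain cylinder, diameter 62 mm (lid and body alike), 66 mm tall. This point is its centre, half-way up; z is its own up axis. Absent (None) in some starts.
- jar3_mid (a point): a filled amber glass jar with a flat steel lid, upright on the bench; a plain cylinder, diameter 62 mm (lid and body alike), 66 mm tall. This point is its centre, half-way up; z is its own up axis. Absent (None) in some starts.
- jar4_mid (a point): a filled amber glass jar with a flat steel lid, upright on the bench; a plain cylinder, diameter 62 mm (lid and body alike), 66 mm tall. This point is its centre, half-way up; z is its own up axis. Absent (None) in some starts.
- small1_mid (a point): a filled smaller amber glass jar with a flat steel lid, upright on the bench; a plain cylinder, diameter 52 mm, 60 mm tall. This point is its centre, half-way up; z is its own up axis. Absent (None) in some starts.
- small2_mid (a point): a filled smaller amber glass jar with a flat steel lid, upright on the bench; a plain cylinder, diameter 52 mm, 60 mm tall. This point is its centre, half-way up; z is its own up axis. Absent (None) in some starts.
- empty1_mid (a point): bystander: empty clear glass jar standing upside down without lid, 58 mm diameter, 64 mm tall; point half-way up.
- empty2_mid (a point): bystander: another such empty clear glass jar, upside down; point half-way up.
- mug: bystander: white mug, 80 mm across, 85 mm tall; point at the centre of its underside.
There are look-alikes about, which are no part of the job. What is shaped like the part that bears small2_mid but pink is not meant.

How it is judged:
By the outcome, as a careful person would: the job done as asked, in the order asked, and still so for the second after the job is handed in, with the robot touching nothing.
Of jar1, jar2, jar3, jar4, small1, small2 only 5 to 6 are there at a start; the rules pass over those that are not, and their reading is None.
At some moment in a run one of jar1, jar2, jar3, jar4, small1, small2 may be knocked a few centimetres aside while the robot is not near it.
It also fails if it takes over 208 s, if anything falls off the work surface, if the arm or the gripper's body presses on something with over 40 N, if the wrist force passes 120 N, or if a joint passes its speed limit or range.

## Working session

There is one attempt and no reset: what is moved stays moved. The work goes in short steps, each a Python script; the robot and the scene stay as the last script left them, time stands still between calls to the robot, and variables do not carry over. Pictures are saved under pics/ and viewed, at most 14 in all, crops included, and the job is handed in when it is done.

```bash
mkdir -p pics
cat > h.py <<'E'
from bench import ctrl
import numpy as np, cv2
def cam(n):
    p=ctrl.camera_params(n); K=np.array([[p['fx'],0,p['cx']],[0,p['fy'],p['cy']],[0,0,1.]]); D=np.array(p['D'],float)
    if 'pose' in p: T=np.array(p['pose'])
    else:
        M=np.eye(4); M[:3,:3]=ctrl.current_eef_rot(); M[:3,3]=ctrl.current_tool_pos(); T=M@np.array(p['T_tool_cam'])
    return K,D,T
def snap(n,f=None):
    c=cam(n); im=np.array(ctrl.read_camera(n))
    if f: cv2.imwrite('pics/'+f,im); np.savez('pics/'+f+'.npz',K=c[0],D=c[1],T=c[2])
    return im,c
def ray(c,uv):
    K,D,T=c; u=cv2.undistortPoints(np.array(uv,float).reshape(-1,1,2),K,D).reshape(-1,2)
    d=np.c_[u[:,0],-u[:,1],-np.ones(len(u))]@T[:3,:3].T
    return T[:3,3],d
def onz(c,uv,z):
    o,d=ray(c,uv); return o+d*((z-o[2])/d[:,2])[:,None]
def proj(c,P):
    K,D,T=c; q=(np.array(P,float).reshape(-1,3)-T[:3,3])@T[:3,:3]
    q=q*[1,-1,-1]
    return cv2.projectPoints(q,np.zeros(3),np.zeros(3),K,D)[0].reshape(-1,2)
def down(yaw):  # tool y (closing line) at angle yaw+90 ; x axis at yaw
    a=np.radians(yaw); c,s=np.cos(a),np.sin(a)
    return np.array([[c,s,0],[s,-c,0],[0,0,-1.]])
E
python3 - <<'E'
from h import *
for n in ('scene','top','wrist'):
    im,c=snap(n,n+'0.png'); print(n,c[2].round(3).tolist(),c[0][0,0],c[1])
print(ctrl.current_eef_rot(),ctrl.current_t())
a=cv2.imread('pics/scene0.png');b=cv2.imread('pics/top0.png')
cv2.imwrite('pics/both.png',np.vstack([a,b])[:, :])
E
```

```text
scene [[0.478, -0.687, 0.547, 1.063], [0.878, 0.362, -0.313, -0.326], [0.017, 0.629, 0.777, 0.907], [0.0, 0.0, 0.0, 1.0]] 368.59995906787157 [-0.1038485  0.         0.         0.         0.       ]
top [[0.011, 0.989, -0.148, 0.343], [-1.0, 0.009, -0.012, -0.02], [-0.011, 0.148, 0.989, 1.346], [0.0, 0.0, 0.0, 1.0]] 388.5561679271287 [-0.01894772  0.          0.          0.          0.        ]
wrist [[0.221, 0.934, 0.279, 0.217], [-0.975, 0.211, 0.064, -0.593], [0.0, -0.287, 0.958, 0.383], [0.0, 0.0, 0.0, 1.0]] 291.2597534040064 [-0.03745954  0.          0.          0.          0.        ]
[[ 9.75284980e-01  2.20950658e-01 -1.17906728e-04]
 [ 2.20950674e-01 -9.75284572e-01  8.95696268e-04]
 [ 8.29120674e-05 -8.99610688e-04 -9.99999592e-01]] 0.15
```

View pics/top0.png

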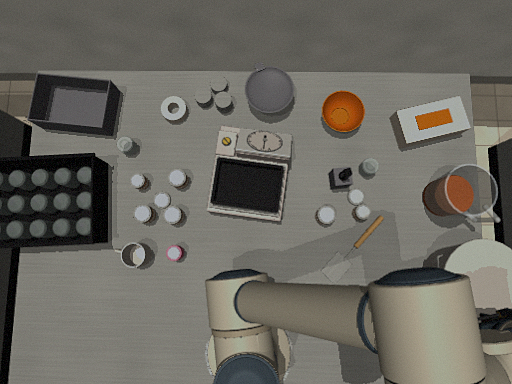

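View pics/scene0.png

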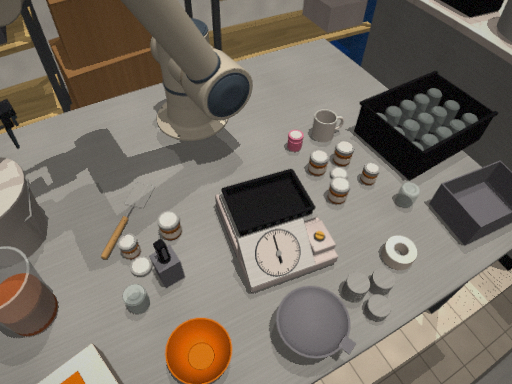

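Run:
```python
import cv2,numpy as np
a=cv2.imread('pics/scene0.png');b=cv2.imread('pics/top0.png')
r=lambda i,x,y,w,h,s:cv2.resize(i[y:y+h,x:x+w],(int(w*s),int(h*s)),interpolation=cv2.INTER_CUBIC)
top=np.hstack([r(a,280,110,133,100,3),r(a,90,200,133,100,3)])
bot=np.hstack([r(b,110,160,100,100,2.99),r(b,300,150,80,100,2.99),r(b,200,120,87,100,2.99)])
w=max(top.shape[1],bot.shape[1]);f=lambda i:cv2.copyMakeBorder(i,0,0,0,w-i.shape[1],cv2.BORDER_CONSTANT)
cv2.imwrite('pics/crops.png',np.vstack([f(top),f(bot)]));print(w)
```

```text
798
```

View pics/crops.png

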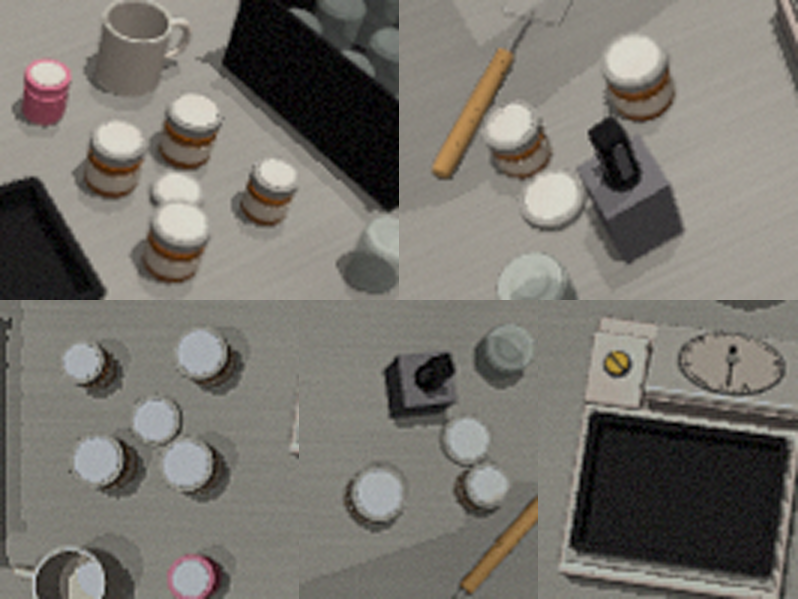

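```bash
cat >> h.py <<'E'
def jars(verbose=True,im=None,c=None):
    """white lid discs in the top view -> list of (u,v,area,aspect)"""
    if im is None: im,c=snap('top')
    hsv=cv2.cvtColor(im,cv2.COLOR_BGR2HSV)
    m=((hsv[...,2]>175)&(hsv[...,1]<60)).astype(np.uint8)
    n,_,st,ce=cv2.connectedComponentsWithStats(m)
    out=[(ce[i][0],ce[i][1],st[i][4],st[i][2],st[i][3]) for i in range(1,n) if st[i][4]>60]
    return out,c
E
python3 - <<'E'
from h import *
im=cv2.imread('pics/top0.png');d=np.load('pics/top0.png.npz');c=(d['K'],d['D'],d['T'])
for p in [(178,178),(143,213),(162,200),(326,215),(270,150)]: print(p,im[p[1],p[0]])
for j in jars(im=im,c=c)[0]: print(np.round(j,1),onz(c,j[:2],.066).round(3))
print('screw',onz(c,(227,141),.079),'driver top',onz(c,(346,174),.162))
print('tray rim corners',onz(c,[(221,156),(288,163),(279,216),(211,208)],.109).round(3).tolist())
print(np.array(ctrl.camera_params('wrist')['T_tool_cam']).round(3))
E
```

```text
(178, 178) [169 165 163]
(143, 213) [174 168 165]
(162, 200) [175 169 166]
(326, 215) [172 169 166]
(270, 150) [68 70 73]
[175.8 176.8  75.   14.   13. ] [[0.574 0.249 0.066]]
[160.5 199.7  82.   13.   12. ] [[0.497 0.297 0.066]]
[141.6 212.5  81.   14.   14. ] [[0.453 0.358 0.066]]
[171.2 214.2  96.   14.   13. ] [[0.448 0.259 0.066]]
screw [[0.69603476 0.07850172 0.079     ]] driver top [[ 0.57081097 -0.2986866   0.162     ]]
tray rim corners [[0.637, 0.095, 0.109], [0.616, -0.124, 0.109], [0.443, -0.095, 0.109], [0.466, 0.123, 0.109]]
[[-0.     0.958  0.287  0.081]
 [ 1.     0.001 -0.001  0.001]
 [-0.002  0.287 -0.958 -0.17 ]
 [ 0.     0.     0.     1.   ]]
```

```bash
sed -i 's/>175)/>150)/' h.py
python3 - <<'E'
from h import *
im=cv2.imread('pics/top0.png');d=np.load('pics/top0.png.npz');c=(d['K'],d['D'],d['T'])
for j in jars(im=im,c=c)[0]: print(np.round(j,1),onz(c,j[:2],.066).round(3))
ctrl.goto([0.56,-0.30,0.29],down(0)); print(ctrl.current_t(),ctrl.current_q())
a,_=snap('wrist','w_drv.png')
ctrl.goto([0.67,0.02,0.27],down(0)); print(ctrl.current_t(),ctrl.current_q())
b,_=snap('wrist','w_scale.png')
f=lambda i:cv2.resize(i,(400,300),interpolation=cv2.INTER_AREA)
cv2.imwrite('pics/v1.png',np.vstack([a,b])[:, :]) if 0 else cv2.imwrite('pics/v1.png',cv2.resize(np.hstack([a[60:340,100:412],b[60:340,100:412]]),(800,359)))
E
```

```text
[172.9 107.6 366.   25.   24. ] [[0.817 0.269 0.066]]
[ 432.7  119.3 1711.    74.    47. ] [[ 0.783 -0.623  0.066]]
[226.6 140.1 404.   24.   30. ] [[0.703 0.081 0.066]]
[490.8 134.6 589.   38.   19. ] [[ 0.731 -0.819  0.066]]
[480.9 158.  312.   37.   29. ] [[ 0.649 -0.779  0.066]]
[263.2 152.3  67.   54.    9. ] [[ 0.661 -0.044  0.066]]
[234.9 205.5 272.   73.   66. ] [[0.48  0.049 0.066]]
[261.  163.9 105.   67.   31. ] [[ 0.621 -0.037  0.066]]
[176.2 177.  169.   16.   15. ] [[0.574 0.248 0.066]]
[136.6 179.9 110.   12.   13. ] [[0.563 0.381 0.066]]
[356.2 195.9 139.   14.   13. ] [[ 0.516 -0.353  0.066]]
[161.1 199.8 145.   13.   14. ] [[0.496 0.295 0.066]]
[141.6 212.9 172.   14.   15. ] [[0.452 0.358 0.066]]
[171.6 214.3 179.   16.   15. ] [[0.448 0.258 0.066]]
[326.5 214.2 175.   15.   16. ] [[ 0.454 -0.254  0.066]]
[363.1 211.3 107.   13.   12. ] [[ 0.465 -0.375  0.066]]
[ 485.4  269.  3399.    67.    86. ] [[ 0.281 -0.766  0.066]]
[138.5 255.7 171.   12.   23. ] [[0.312 0.361 0.066]]
[173.1 252.7 117.   13.   12. ] [[0.323 0.248 0.066]]
[ 228.1  304.3 1164.    45.    53. ] [[0.162 0.065 0.066]]
[ 438.  334. 6020.   82.  102.] [[ 0.078 -0.6    0.066]]
[281.2 342.3  72.   10.   30. ] [[ 0.048 -0.105  0.066]]
[211.1 356.3 240.   10.   39. ] [[0.002 0.116 0.066]]
[239.4 345.  580.   40.   24. ] [[0.038 0.027 0.066]]
[497.9 348.5 279.   29.   13. ] [[ 0.035 -0.788  0.066]]
[509.5 361.2  63.    6.   18. ] [[-0.004 -0.822  0.066]]
2.0667 [-3.36372505e+01  2.58284663e+01  6.92261916e+01 -1.26211482e-02
  8.49626899e+01  5.64111715e+01]
3.4 [-3.49373027e+00  2.96761609e+01  6.55393656e+01 -2.02464953e-02
  8.47763414e+01  8.65713789e+01]
```

View pics/v1.png

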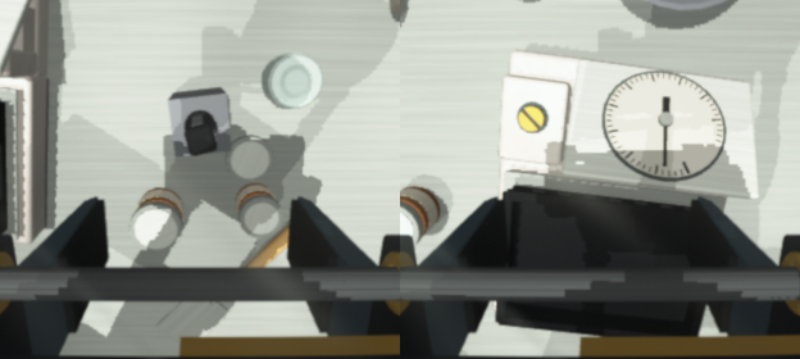

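Run:
```python
from h import *
a=cv2.imread('pics/w_drv.png');b=cv2.imread('pics/w_scale.png')
r=lambda i,x,y,w,h,s:cv2.resize(i[y:y+h,x:x+w],(int(w*s),int(h*s)),interpolation=cv2.INTER_CUBIC)
cv2.imwrite('pics/v2.png',np.hstack([r(a,225,120,60,75,5),r(b,250,105,110,100,5)[:375],])) if 0 else None
x=r(a,225,120,62,75,5); y=r(b,180,105,186,110,4)
y=cv2.copyMakeBorder(r(b,250,105,100,75,5),0,0,0,0,0)
y=r(b,254,108,98,95,5)[:]; x=cv2.copyMakeBorder(x,0,100,0,0,cv2.BORDER_CONSTANT)
cv2.imwrite('pics/v2.png',np.hstack([x,y]))
```

```text
(no output)
```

View pics/v2.png

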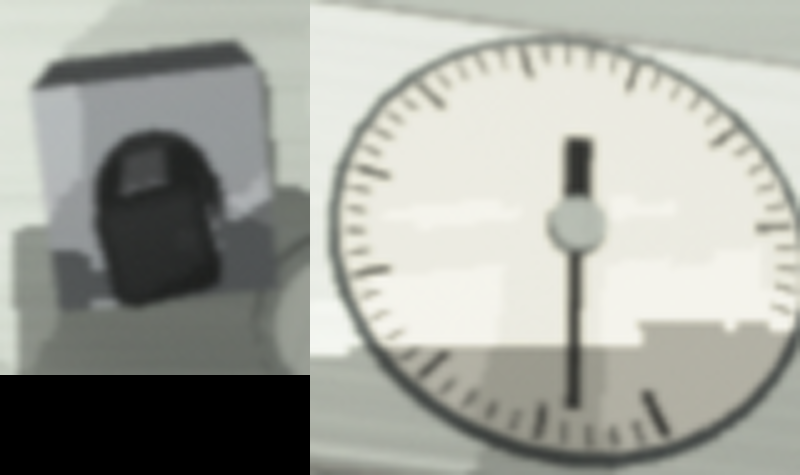

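Run:
```python
from h import *
d=np.load('pics/w_drv.png.npz');c=(d['K'],d['D'],d['T'])
P=onz(c,(257.2,170.4),.162)[0]; print('handle',P)
k=lambda x,y:(225+x/5,120+y/5)
cs=onz(c,[k(105,205),k(207,195),k(220,288),k(125,305)],.162);print(cs,cs.mean(0))
print('guard centre',onz(c,[k(158,187)],.096),'stand',onz(c,[k(32,90),k(262,66)],.09))
P=P if np.linalg.norm(P[:2]-[0.56,-0.3])<.03 else exit('bad')
R=down(10)
ctrl.goto([P[0],P[1],.26],R); ctrl.move_l([P[0],P[1],.112],vel=.08,contact_N=8)
print(ctrl.current_tool_pos(),ctrl.current_contact_force())
ctrl.command_gripper(0.0); print(ctrl.current_grip_width()*91,ctrl.current_grasp_force(),ctrl.current_contact_force())
p=ctrl.current_tool_pos(); ctrl.move_l([p[0],p[1],p[2]+.13],vel=.08)
im,_=snap('wrist','w_grasp.png'); print(ctrl.current_tool_pos(),ctrl.current_contact_force(),ctrl.current_t())
cv2.imwrite('pics/v3.png',cv2.resize(im[100:260,180:340],(640,640))[:600])
```

```text
handle [ 0.5767288  -0.30584763  0.162     ]
[[ 0.58664937 -0.29426084  0.162     ]
 [ 0.58870608 -0.31530728  0.162     ]
 [ 0.56900299 -0.31825272  0.162     ]
 [ 0.56535224 -0.29828792  0.162     ]] [ 0.57742767 -0.30652719  0.162     ]
guard centre [[ 0.57922868 -0.30590556  0.096     ]] stand [[ 0.6028095  -0.27430749  0.09      ]
 [ 0.6086783  -0.3319229   0.09      ]]
[ 0.57690711 -0.30596078  0.11235829] [-0.16253245  0.07429275  0.57237348]
23.914024753940467 29.999634325504303 [0.44252034 0.74431374 0.1467486 ]
[ 0.57657309 -0.3056895   0.24149844] [-0.22251608  0.65808709 -1.40504306] 9.5917
```

View pics/v3.png

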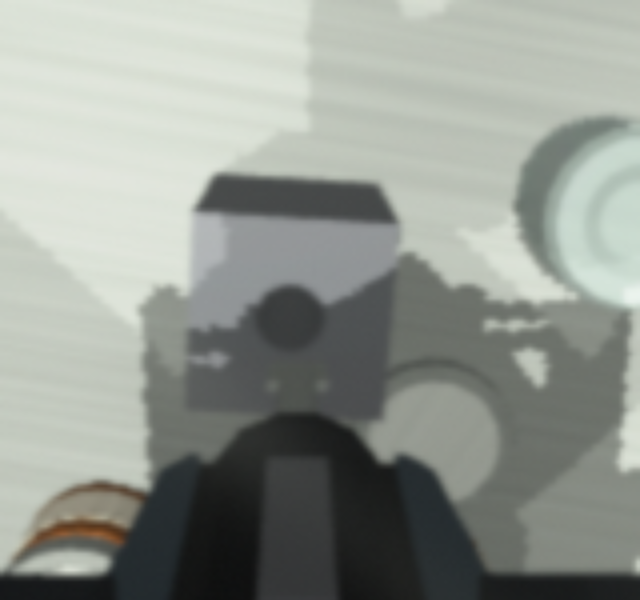

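```bash
cat >> h.py <<'E'
def slot(im,c,z=.079):
    """yellow brass head -> centre (world), slot direction deg (mod 180) from the dark band through it"""
    hsv=cv2.cvtColor(im,cv2.COLOR_BGR2HSV)
    m=((hsv[...,0]>15)&(hsv[...,0]<35)&(hsv[...,1]>90)&(hsv[...,2]>90)).astype(np.uint8)
    n,l,st,ce=cv2.connectedComponentsWithStats(cv2.morphologyEx(m,cv2.MORPH_CLOSE,np.ones((7,7),np.uint8)))
    ok=[i for i in range(1,n) if st[i][4]>80]
    res=[]
    for i in ok:
        ct=max(cv2.findContours((l==i).astype(np.uint8),0,2)[0],key=cv2.contourArea)
        h=cv2.convexHull(ct); M=cv2.moments(h); u=(M['m10']/M['m00'],M['m01']/M['m00'])
        W=onz(c,u,z)[0]
        # resample head onto plane, 0.25 mm/px
        g=np.arange(-9,9.01,.25)/1000; X,Y=np.meshgrid(g,g)
        uv=proj(c,np.c_[W[0]+X.ravel(),W[1]+Y.ravel(),np.full(X.size,z)]).astype(np.float32).reshape(X.shape+(2,))
        q=cv2.remap(im[...,2],uv[...,0],uv[...,1],cv2.INTER_CUBIC).astype(float)
        r=np.hypot(X,Y)<.009; w=np.where(r,np.clip(np.percentile(q[r],60)-q,0,None),0)
        w[w<.4*w.max()]=0
        mx,my=(w*X).sum()/w.sum(),(w*Y).sum()/w.sum()
        C=np.cov(np.c_[X.ravel(),Y.ravel()].T,aweights=w.ravel()); ev,V=np.linalg.eigh(C)
        res.append((W,np.degrees(np.arctan2(V[1,1],V[0,1]))%180,W[:2]+[mx,my],np.sqrt(ev)*1e3,st[i][4],u))
    return res
E
python3 - <<'E'
from h import *
d=np.load('pics/w_scale.png.npz');c=(d['K'],d['D'],d['T'])
for r in slot(cv2.imread('pics/w_scale.png'),c):print(r)
d=np.load('pics/w_grasp.png.npz');c=(d['K'],d['D'],d['T'])
p=np.array([0.57657309,-0.3056895,0.24149844]);R=np.eye(3)
print('exp tip px',proj(c,[p-[0,0,.1044]]),'seen',180+297/4,100+388/4,'hole',onz(c,(252.5,179.2),.09))
d=np.load('pics/w_scale.png.npz');c=(d['K'],d['D'],d['T'])
k=lambda x,y:(254+x/5-62,108+y/5) # crop offset 310px
print(k(577,224),k(572,408),k(655,410))
E
```

```text
h.py:51: RuntimeWarning: invalid value encountered in scalar divide
  mx,my=(w*X).sum()/w.sum(),(w*Y).sum()/w.sum()
Traceback (most recent call last):
  File "h.py", line 52, in slot
    C=np.cov(np.c_[X.ravel(),Y.ravel()].T,aweights=w.ravel()); ev,V=np.linalg.eigh(C)
ZeroDivisionError: Weights sum to zero, can't be normalized
```

```bash
sed -i "s/        # resample.*/        if np.linalg.norm(W[:2]-[.70,.08])>.05: continue/" h.py
python3 - <<'E'
from h import *
d=np.load('pics/w_scale.png.npz');c=(d['K'],d['D'],d['T'])
for r in slot(cv2.imread('pics/w_scale.png'),c):print(r)
d=np.load('pics/w_grasp.png.npz');c=(d['K'],d['D'],d['T'])
p=np.array([0.57657309,-0.3056895,0.24149844])
print('exp tip px',proj(c,[p-[0,0,.1044]]),'seen',180+297/4,100+388/4,'hole',onz(c,(252.5,179.2),.09))
E
```

```text
(array([0.69722223, 0.08089284, 0.079     ]), np.float64(41.81916732900956), array([0.6964567 , 0.08148128]), array([0.84394843, 5.27826083]), np.int32(302), (202.3666082895505, 151.98365440747224))
exp tip px [[252.39004325 192.29784706]] seen 254.25 197.0 hole [[ 0.57813707 -0.30535794  0.09      ]]
```

Run:
```python
from h import *
p=ctrl.current_tool_pos(); ctrl.move_l([p[0],p[1],.29],vel=.15)
ctrl.goto([0.6968,0.0812,.29],down(131.8)); ctrl.move_l([0.6968,0.0812,.214],vel=.1)
print(ctrl.current_q().round(1) if hasattr(ctrl.current_q(),'round') else ctrl.current_q())
im,c=snap('wrist','w_a.png')
for r in slot(im,c):print(r)
t=np.array(ctrl.current_tool_pos());print(t,'exp tip',proj(c,[t-[0,0,.1044]]))
cv2.imwrite('pics/v4.png',cv2.resize(im[130:250,190:320],(650,600),interpolation=cv2.INTER_CUBIC))
```

```text
[  1.8  34.7  64.9   0.   80.4 -40. ]
(array([0.69533587, 0.08312972, 0.079     ]), np.float64(40.04114821004032), array([0.69486555, 0.08081191]), array([0.97201002, 4.76377259]), np.int32(389), (254.83701657458565, 181.03360957642724))
[0.69725092 0.08116018 0.21489039] exp tip [[255.06636772 191.70946502]]
```

View pics/v4.png

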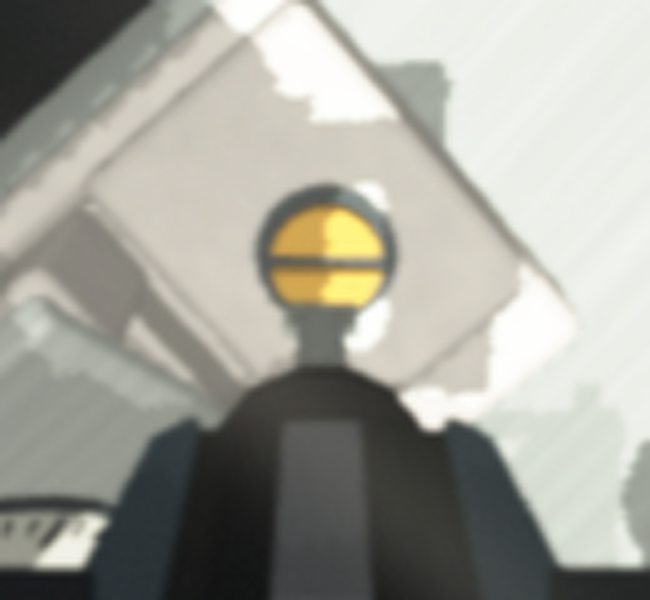

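Run:
```python
from h import *
c=cam('wrist'); t=np.array(ctrl.current_tool_pos())
S=onz(c,(255.4,182.6),.079)[0]; T=onz(c,(254.5,192.1),t[2]-.1044)[0]
print('slot',S,'tip',T,'tcp',t)
d=(S-T)[:2]; print('move',d*1e3)
R=down(130.9); g=t[:2]+d
a=np.radians(130.9); nx=np.array([np.cos(a),np.sin(a)])
for k in (0,1,-1,2,-2,3,-3):
    q=g+nx*k*.0007
    ctrl.goto([*q,.196],R)
    hit=ctrl.move_l([*q,.1765],vel=.02,contact_N=5)
    z=ctrl.current_tool_pos()[2]; print(k,hit,z,ctrl.current_contact_force())
    if z<.180: break
print(ctrl.current_t())
snap('wrist','w_b.png')
```

```text
slot [0.69705816 0.08220752 0.079     ] tip [0.69719713 0.08046456 0.11049039] tcp [0.69725092 0.08116018 0.21489039]
move [-0.13897431  1.74295275]
0 True 0.17697978975078396 [-0.69299395  0.02935286  6.61920782]
13.675
```

```bash
cat >> h.py <<'E'
def dialang(c,cen,tip,zero,psi=-6.5):
    p=np.radians(psi); s,k=np.sin(np.radians(40)),np.cos(np.radians(40))
    n=np.array([s*np.cos(p),s*np.sin(p),k]); e1=np.array([-np.sin(p),np.cos(p),0]); e2=np.cross(n,e1)
    o,d=ray(c,[cen,tip,zero]); q=d/(d@n)[:,None]; q=np.c_[q@e1,q@e2]
    a=[np.arctan2(*(q[i]-q[0])[::-1]) for i in (1,2)]
    return (a[1]-a[0]+np.pi)%(2*np.pi)-np.pi, [np.linalg.norm(q[i]-q[0]) for i in (1,2)] # >0: pointer clockwise of zero
E
python3 - <<'E'
from h import *
d=np.load('pics/w_scale.png.npz');c=(d['K'],d['D'],d['T'])
k=lambda x,y:(254+(x-310)/5,108+y/5)
a,r=dialang(c,k(577,224),k(572,408),k(655,410)); print('pointer cw of zero',a,r)
t=np.array(ctrl.current_tool_pos()); ctrl.move_l([t[0],t[1],t[2]+.001],vel=.01)
t=np.array(ctrl.current_tool_pos())
y1=130.9-np.degrees(2*a); n=int(abs(np.degrees(2*a))/6)+1
for y in np.linspace(130.9,y1,n+1)[1:]: ctrl.move_l(t,ori=down(y),vel=.05)
print(y1,ctrl.current_q(),ctrl.current_contact_force(),ctrl.current_wrist_torque(),ctrl.current_grip_width()*91,ctrl.current_t())
ctrl.move_l([t[0],t[1],.25],vel=.08)
# view of the dial
ctrl.goto([0.62,0.04,.32],down(0)); b,_=snap('wrist','w_c.png'); print(ctrl.current_t())
cv2.imwrite('pics/v5.png',b)
E
```

```text
pointer cw of zero 0.38884922269373146 [np.float64(0.16465764068739336), np.float64(0.17058186852446944)]
86.34116134541304 [ 1.89101179e+00  3.64267703e+01  6.74111372e+01 -2.44304475e-02
  7.62414473e+01  5.24456044e+00] [-2.75542414 -5.26671578  0.66040485] [-1.44821579  0.49815387  0.06626209] 23.722575042119548 16.0583
18.5083
```

View pics/v5.png

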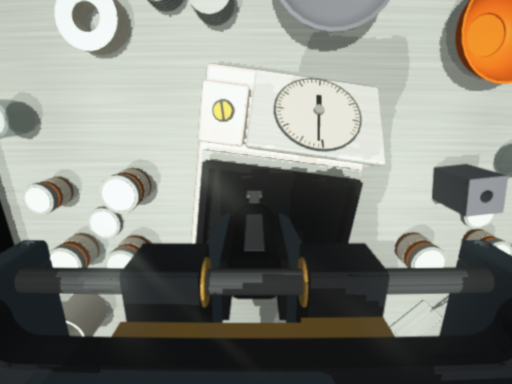

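Run:
```python
from h import *
ctrl.goto([0.66,-0.03,.26],down(0)); b,c=snap('wrist','w_d.png'); print(ctrl.current_t())
hsv=cv2.cvtColor(b,cv2.COLOR_BGR2HSV)
cv2.imwrite('pics/v6.png',cv2.resize(b[95:215,190:320],(780,720),interpolation=cv2.INTER_CUBIC)[:600])
```

```text
19.0417
```

View pics/v6.png

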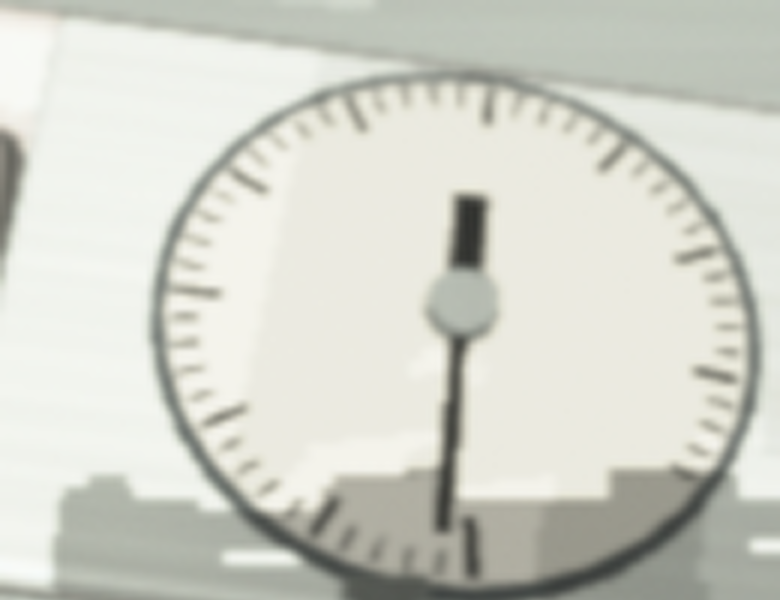

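Run:
```python
from h import *
for f in ('w_c.png','w_d.png','w_scale.png','w_b.png'):
    d=np.load(f'pics/{f}.npz');c=(d['K'],d['D'],d['T'])
    for r in slot(cv2.imread('pics/'+f),c):print(f,r[:4])
d=np.load('pics/w_d.png.npz');c=(d['K'],d['D'],d['T'])
k=lambda x,y:(190+x/6,95+y/6)
# pointer angle with own centre, zero angle with face centre
print(dialang(c,k(462,302),k(443,530),k(462+12.5,302+205)), dialang(c,k(456,334),k(437,562),k(471,546)))
```

```text
w_c.png (array([0.69662808, 0.08118167, 0.079     ]), np.float64(6.691090790709978), array([0.69655813, 0.08167324]), array([0.93030758, 5.14352892]))
w_d.png (array([0.69700377, 0.08064268, 0.079     ]), np.float64(6.934961926164874), array([0.69693093, 0.08152896]), array([0.88028776, 5.11958024]))
w_scale.png (array([0.69722223, 0.08089284, 0.079     ]), np.float64(41.81916732900956), array([0.6964567 , 0.08148128]), array([0.84394843, 5.27826083]))
w_b.png (array([0.69532673, 0.08314171, 0.079     ]), np.float64(38.56032708521647), array([0.69736258, 0.08035317]), array([2.61428068, 3.85732711]))
(np.float64(0.12345720140579264), [np.float64(0.1709347758934946), np.float64(0.1534092713645545)]) (np.float64(0.13303307343022563), [np.float64(0.16801212048592046), np.float64(0.15570941814186354)])
```

```bash
cat >> h.py <<'E'
G=np.array([0.69711,0.08290])
def turn(y0,y1):
    R=down(y0); a=np.radians(y0); nx=np.array([np.cos(a),np.sin(a)])
    ctrl.goto([*G,.25],R)
    for k in (0,1,-1,2,-2,3,-3):
        q=G+nx*k*.0007
        ctrl.move_l([*q,.196],vel=.1,ori=R)
        ctrl.move_l([*q,.1765],vel=.02,contact_N=5)
        z=ctrl.current_tool_pos()[2]; print('insert',k,z)
        if z<.180: break
    else: raise SystemExit('no entry')
    t=np.array(ctrl.current_tool_pos())+[0,0,.001]; ctrl.move_l(t,vel=.01)
    n=int(abs(y1-y0)/6)+1
    for y in np.linspace(y0,y1,n+1)[1:]: ctrl.move_l(t,ori=down(y),vel=.05)
    ctrl.sleep(.3); print(ctrl.current_wrist_torque(),ctrl.current_contact_force())
    ctrl.move_l(t,ori=down(y1+3*np.sign(y0-y1)),vel=.05)
    ctrl.move_l([t[0],t[1],.25],vel=.08)
def dview(f):
    R=down(-6.5); C=np.array([0.707,-.03]); 
    ctrl.goto([*(C-.05*R[:2,0]),.26],R); b,c=snap('wrist',f)
    o=proj(c,[[*C,.11]])[0]; x0,y0=int(o[0])-65,int(o[1])-60
    cv2.imwrite('pics/view_'+f,cv2.resize(b[y0:y0+110,x0:x0+130],(780,660),interpolation=cv2.INTER_CUBIC)[:600]); print('origin',x0,y0,c[2][:3,3],ctrl.current_t())
    for r in slot(b,c): print('slot',r[1],r[2])
E
python3 - <<'E'
from h import *
d=np.load('pics/w_d.png.npz');c=(d['K'],d['D'],d['T'])
print(onz(c,(266,150.7),.11))
turn(96.8,71.7); dview('w_e.png')
E
```

```text
[[ 0.69450916 -0.04553223  0.11      ]]
insert 0 0.17698175773223945
[-1.30525412  0.76438308  0.03918945] [-2.2263746  -3.884452   -1.46536521]
origin 187 76 [ 0.73801039 -0.03438065  0.42961148] 26.4833
slot 171.973441512913 [0.69705387 0.08144084]
```

View pics/view_w_e.png

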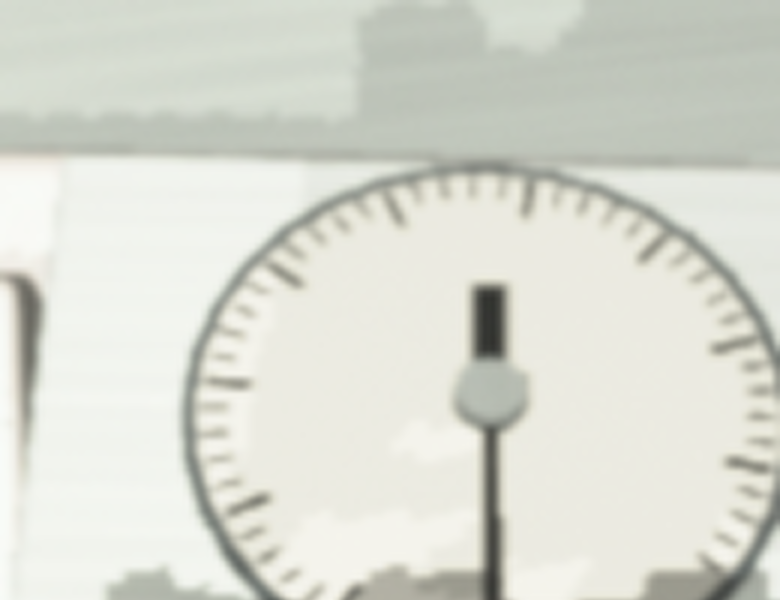

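Run:
```python
from h import *
b=cv2.imread('pics/w_e.png'); cv2.imwrite('pics/v8.png',cv2.resize(b[130:205,220:320],(800,600),interpolation=cv2.INTER_CUBIC))
```

```text
(no output)
```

View pics/v8.png

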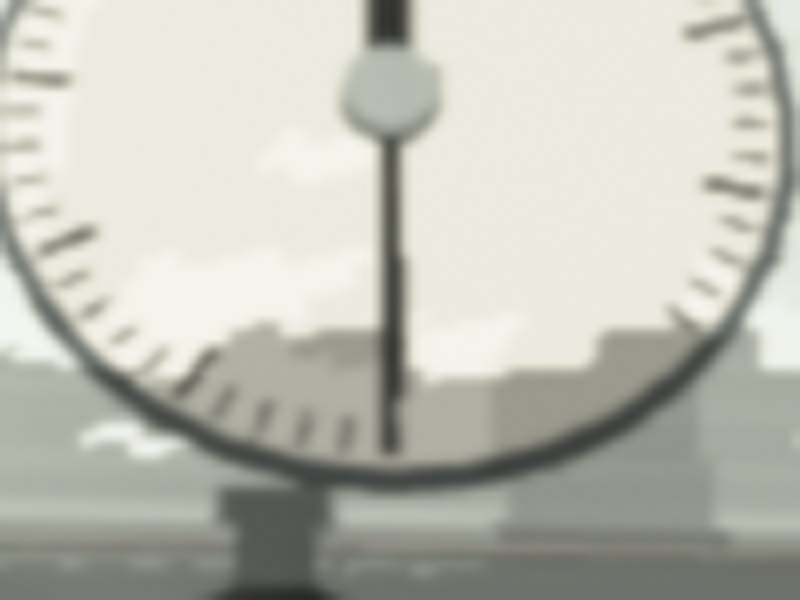

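Run:
```python
from h import *
b=cv2.imread('pics/w_e.png').min(2).astype(float)
for r in list(range(148,190,2))+[185,187]:
    s=b[r,262:275]; w=np.clip(np.median(s)-s-15,0,None); print(r,round((w*np.arange(262,275)).sum()/max(w.sum(),1e-9),2),int(s.min()),(w>20).sum())
h=b<110
ct,_=cv2.findContours((b<130).astype(np.uint8),0,1)
for q in ct:
    if len(q)>60: print(cv2.fitEllipse(q),len(q))
```

```text
148 268.43 86 4
150 268.38 88 4
152 268.38 90 4
154 268.39 89 4
156 268.39 88 4
158 268.4 89 4
160 268.4 88 4
162 268.64 79 4
164 268.72 72 4
166 268.71 71 4
168 268.71 71 4
170 268.58 70 4
172 268.27 64 3
174 268.27 63 3
176 268.53 62 4
178 268.6 63 4
180 268.22 77 3
182 268.14 78 2
184 268.01 73 2
186 268.15 98 2
188 0.0 91 0
185 267.99 74 2
187 0.0 132 0
((91.46601867675781, 236.15292358398438), (38.084659576416016, 45.98353576660156), 91.68128204345703) 130
((453.2546081542969, 200.91336059570312), (57.868289947509766, 77.51888275146484), 93.90145874023438) 230
((268.29083251953125, 169.67153930664062), (3.098705530166626, 39.574195861816406), 179.80735778808594) 82
((500.2915344238281, 163.59315490722656), (25.927669525146484, 39.557891845703125), 6.217557430267334) 99
((258.2347412109375, 295.7962951660156), (222.90145874023438, 531.10693359375), 89.1158676147461) 1764
((164.31809997558594, 152.43017578125), (20.729238510131836, 22.631820678710938), 125.29790496826172) 62
((8.687097549438477, 67.39138793945312), (20.292892456054688, 32.735599517822266), 171.8662567138672) 81
((35.18547439575195, 71.56903076171875), (50.05208206176758, 66.70873260498047), 154.74281311035156) 181
((302.8035583496094, 29.451251983642578), (5.74932861328125, 37.586029052734375), 54.102943420410156) 68
((409.60467529296875, 192.76576232910156), (221.01182556152344, 359.0007629394531), 0.0) 214
((151.7252960205078, 36.1938362121582), (41.08197784423828, 47.15023422241211), 1.6054472923278809) 154
((461.6162109375, 40.82802200317383), (95.64543914794922, 113.48383331298828), 85.5070571899414) 345
((90.14566802978516, 25.73394203186035), (35.48350143432617, 53.570796966552734), 158.26148986816406) 138
```

Run:
```python
from h import *
R=down(10); ctrl.goto([.57657,-.30569,.26],R)
ctrl.move_l([.57657,-.30569,.215],vel=.1)
h=ctrl.move_l([.57657,-.30569,.1122],vel=.05,contact_N=6); print(h,ctrl.current_tool_pos(),ctrl.current_contact_force())
if ctrl.current_tool_pos()[2]<.116:
    ctrl.command_gripper(.6); ctrl.move_l([.57657,-.30569,.26],vel=.12); ctrl.command_gripper(1.0)
print(ctrl.current_grip_width(),ctrl.current_t())
ctrl.goto([.52,-.25,.33],down(0))
a,_=snap('wrist','w_f.png')
ctrl.goto([.52,0.0,.36],down(-6.5)); b,_=snap('wrist','w_tray.png')
im,c=snap('top','top1.png')
cv2.imwrite('pics/v9.png',np.hstack([cv2.resize(a,(400,300)),cv2.resize(b,(400,300))]))
```

```text
False [ 0.57666986 -0.30573144  0.11240876] [ 0.15190529 -0.0452888  -1.67096952]
0.998586457252657 33.1583
```

View pics/v9.png

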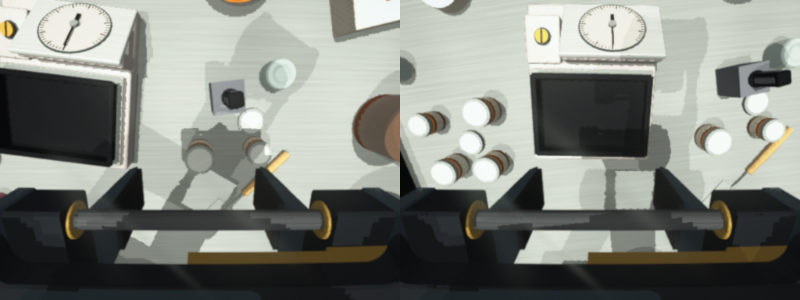

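Run:
```python
from h import *
for f,roi in (('w_tray.png',(165,85,185,125)),('top1.png',(200,150,95,75))):
    b=cv2.imread('pics/'+f); d=np.load(f'pics/{f}.npz');c=(d['K'],d['D'],d['T'])
    m=np.zeros(b.shape[:2],np.uint8); x,y,w,h=roi
    m[y:y+h,x:x+w]=(b[y:y+h,x:x+w].max(2)<75)
    m=cv2.morphologyEx(m,cv2.MORPH_OPEN,np.ones((5,5),np.uint8))
    q=max(cv2.findContours(m,0,1)[0],key=cv2.contourArea).reshape(-1,2)
    W=onz(c,q,.109)[:,:2]; r=cv2.minAreaRect((W*1000).astype(np.float32)); print(f,r,cv2.boundingRect(q))
    for u in ([j for j in jars(im=b,c=c)[0] if 90<j[2]<500]): print(np.round(u,1),onz(c,u[:2],.066)[0,:2].round(4),onz(c,u[:2],.060)[0,:2].round(4))
```

```text
w_tray.png ((543.1574096679688, 7.744804382324219), (216.35520935058594, 151.05894470214844), 82.59960174560547) (167, 94, 156, 107)
top1.png ((530.25, 36.31818389892578), (228.0604248046875, 134.57012939453125), 83.10298156738281) (206, 165, 69, 49)
[172.9 107.7 358.   25.   24. ] [0.8169 0.2691] [0.8191 0.2704]
[205.6 127.2 355.   15.   38. ] [0.7477 0.1538] [0.7496 0.1546]
[283.6 136.7 366.   14.   40. ] [ 0.7162 -0.1128] [ 0.7179 -0.1132]
[485.7 135.1 429.   25.   19. ] [ 0.7286 -0.8012] [ 0.7305 -0.8048]
[503.4 132.2  93.   13.   15. ] [ 0.7397 -0.8628] [ 0.7415 -0.8668]
[481.9 157.6 296.   27.   29. ] [ 0.6501 -0.7818] [ 0.6516 -0.7854]
[176.3 176.9 164.   15.   15. ] [0.5741 0.2474] [0.5752 0.2487]
[200.8 184.3 173.   11.   24. ] [0.5497 0.1643] [0.5506 0.1651]
[136.6 179.9 100.   12.   11. ] [0.5627 0.3808] [0.5638 0.3827]
[275.2 193.8 181.   12.   25. ] [ 0.5201 -0.0846] [ 0.5209 -0.0849]
[356.1 195.8 138.   14.   13. ] [ 0.5159 -0.353 ] [ 0.5167 -0.3546]
[161.1 199.8 138.   13.   13. ] [0.4963 0.295 ] [0.497  0.2965]
[141.6 213.  167.   14.   15. ] [0.4515 0.3582] [0.452 0.36 ]
[171.5 214.3 168.   14.   15. ] [0.4482 0.2583] [0.4487 0.2596]
[326.5 214.1 167.   14.   15. ] [ 0.4543 -0.2536] [ 0.4548 -0.2547]
[363.2 211.4 105.   13.   12. ] [ 0.4641 -0.375 ] [ 0.4647 -0.3766]
[189.3 234.6 365.   15.   39. ] [0.3822 0.1968] [0.3824 0.1979]
[270.4 245.5 359.   14.   38. ] [ 0.3496 -0.0694] [ 0.3497 -0.0696]
[138.5 255.8 165.   12.   21. ] [0.3113 0.361 ] [0.3111 0.3628]
[173.1 252.6 114.   13.   12. ] [0.3232 0.2481] [0.3231 0.2494]
[496.1 349.6 297.   15.   28. ] [ 0.0312 -0.7816] [ 0.0298 -0.7852]
```

Run:
```python
from h import *
for f,roi in (('w_tray.png',(165,85,185,125)),('top0.png',(200,150,95,75))):
  for th in (45,60,90):
    b=cv2.imread('pics/'+f); d=np.load(f'pics/{f}.npz');c=(d['K'],d['D'],d['T'])
    m=np.zeros(b.shape[:2],np.uint8); x,y,w,h=roi
    m[y:y+h,x:x+w]=(b[y:y+h,x:x+w].max(2)<th)
    m=cv2.morphologyEx(m,cv2.MORPH_OPEN,np.ones((5,5),np.uint8))
    q=max(cv2.findContours(m,0,1)[0],key=cv2.contourArea).reshape(-1,2)
    W=onz(c,q,.109)[:,:2]; r=cv2.minAreaRect((W*1000).astype(np.float32)); print(f,th,r)
b=cv2.imread('pics/w_tray.png'); cv2.imwrite('pics/v10.png',cv2.resize(b[80:215,160:345],(800,584),interpolation=cv2.INTER_CUBIC))
```

```text
w_tray.png 45 ((535.15966796875, -33.1883544921875), (131.8085479736328, 144.1800079345703), 82.04771423339844)
w_tray.png 60 ((542.706298828125, 7.854164123535156), (215.57003784179688, 150.464599609375), 82.85322570800781)
w_tray.png 90 ((542.76611328125, 7.782661437988281), (217.46450805664062, 152.66212463378906), 82.5667495727539)
top0.png 45 ((544.1625366210938, 8.673248291015625), (217.75209045410156, 152.7371368408203), 82.47422790527344)
top0.png 60 ((543.6146850585938, 8.203453063964844), (218.82705688476562, 154.609130859375), 82.47422790527344)
top0.png 90 ((542.4354248046875, 7.217926025390625), (221.8263397216797, 157.80589294433594), 82.5903549194336)
```

View pics/v10.png

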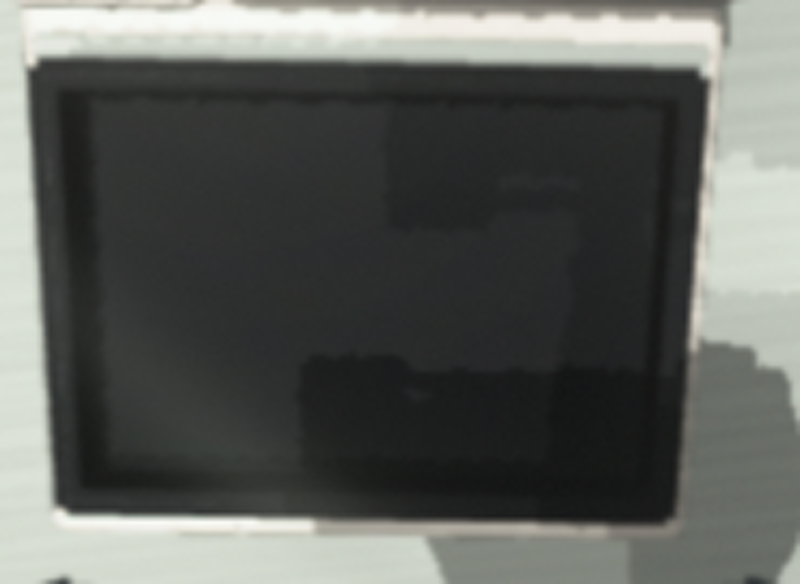

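```bash
cat > pk.py <<'E'
from h import *
import json,os
C=np.array([.5430,.0079]); PSI=-7.45; a=np.radians(PSI); TX=np.array([np.cos(a),np.sin(a)]); TY=np.array([-np.sin(a),np.cos(a)])
RY,RX=down(PSI),down(PSI+90)   # closing along tray y / tray x
ST=dict(L1=(.5741,.2474),L2=(.4515,.3582),L3=(.4482,.2583),L4=(.4543,-.2536),S1=(.5638,.3827),S2=(.4647,-.3766))
if os.path.exists('st.json'): ST=json.load(open('st.json'))
def find(n):
    z=.066 if n[0]=='L' else .06
    js,c=jars(); P=[onz(c,j[:2],z)[0,:2] for j in js if 80<j[2]<230]
    old=np.array(ST[n]); P=[p for p in P if all(np.linalg.norm(p-np.array(q))>.012 for q in [(.497,.296),(.516,-.354),(.323,.249)])]
    P=[p for p in P if all(np.linalg.norm(p-np.array(ST[m]))>.02 for m in ST if m!=n)]
    p=min(P,key=lambda p:np.linalg.norm(p-old)); e=np.linalg.norm(p-old)
    print(n,'at',p.round(4),'shift mm',round(e*1e3,1))
    if e>.08: raise SystemExit('lost '+n)
    return p
def pos(p,z): return [p[0],p[1],z]
def up(z=.21,v=.2):
    t=ctrl.current_tool_pos(); ctrl.move_l([t[0],t[1],z],vel=v)
def grip(p,R,w,z=.034):
    ctrl.goto(pos(p,.13),R); h=ctrl.move_l(pos(p,z),vel=.12,contact_N=6)
    if h: up(.2); raise SystemExit('hit going down at %s'%p)
    ctrl.command_gripper(0.); g=ctrl.current_grip_width()*91; print('width',round(g,1))
    if abs(g-w)>3: raise SystemExit('bad width')
def job(n,xy):
    p=find(n); w=62 if n[0]=='L' else 52
    if n[0]=='L':
        if n=='L2':
            grip(p,RX,w); ctrl.move_l(pos(p,.12)); q=np.array([.36,.12]); ctrl.goto(pos(q,.12),RX); ctrl.move_l(pos(q,.034),vel=.08,contact_N=8)
            p=q
        else: grip(p,RX,w)
        ctrl.command_gripper(1.); up(.1); grip(p,RY,w); R=RY
    else:
        grip(p,RX,w); R=RX
    up(); g=C+TX*xy[0]+TY*xy[1]
    ctrl.goto(pos(g,.21),R); ctrl.move_l(pos(g,.130),vel=.12)
    h=ctrl.move_l(pos(g,.109),vel=.03,contact_N=5); print('down',h,np.round(ctrl.current_tool_pos(),4),'grip',ctrl.current_grip_width()*91)
    ctrl.command_gripper((w+8)/91); up(.24); ctrl.command_gripper(1.)
    ST.pop(n); json.dump({k:list(v) for k,v in ST.items()},open('st.json','w')); print('t',ctrl.current_t())
E
python3 - <<'E'
from pk import *
# hub height by two rays
L=[]
for f,u in (('w_scale.png',(307.4,152.8)),('w_c.png',(319,109)),('w_d.png',(267,145.3)),('w_e.png',(268.7,141.9))):
    d=np.load(f'pics/{f}.npz');o,v=ray((d['K'],d['D'],d['T']),u);L.append((o,v[0]/np.linalg.norm(v[0])))
A=sum(np.eye(3)-np.outer(v,v) for o,v in L);b=sum((np.eye(3)-np.outer(v,v))@o for o,v in L);hub=np.linalg.solve(A,b);print('hub',hub)
if hub[2]>.15: raise SystemExit('dial high')
up(.25)
job('L1',(.0327,.064))
E
```

```text
hub [ 0.69808903 -0.04720519  0.09325128]
L1 at [0.574  0.2474] shift mm 0.1
width 61.2
width 61.5
down True [0.5838 0.0671 0.1146] grip 61.082594747227105
t 47.025
```

Run:
```python
from pk import *
job('L3',(-.0327,.064))
job('L4',(-.0327,-.064))
im,c=snap('wrist','w_g.png'); cv2.imwrite('pics/v11.png',im)
```

```text
L3 at [0.3118 0.361 ] shift mm 170.8lost L3
```

Run:
```python
from pk import *
ctrl.goto([.52,0,.36],down(-6.5))
im,c=snap('top','top2.png'); cv2.imwrite('pics/v11.png',cv2.resize(im[110:290,100:400],(800,480)))
for j in jars(im=im,c=c)[0]:
    if 60<j[2]<260: print(np.round(j,1),onz(c,j[:2],.066)[0,:2].round(3))
```

```text
[200.2 184.7 178.   12.   25. ] [0.548 0.166]
[136.7 179.9 101.   12.   11. ] [0.563 0.381]
[274.7 194.1 190.   12.   25. ] [ 0.519 -0.083]
[356.1 195.9 136.   14.   13. ] [ 0.516 -0.353]
[161.1 199.8 138.   13.   14. ] [0.496 0.295]
[141.6 213.  169.   14.   15. ] [0.452 0.358]
[171.5 214.4 167.   14.   15. ] [0.448 0.258]
[221.  210.5  83.   30.    7. ] [0.463 0.094]
[363.2 211.5 106.   13.   12. ] [ 0.464 -0.375]
[326.5 214.2 165.   14.   14. ] [ 0.454 -0.254]
[138.5 255.6 169.   12.   23. ] [0.312 0.361]
[173.1 252.7 116.   13.   12. ] [0.323 0.248]
```

View pics/v11.png

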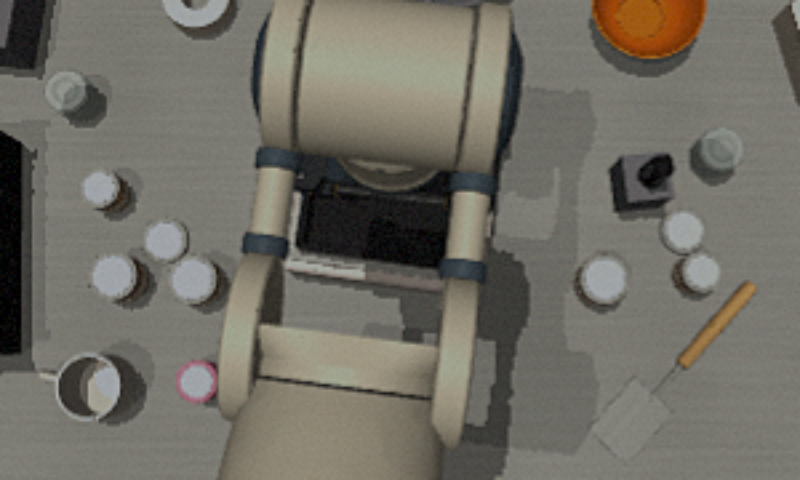

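```bash
sed -i "s/    js,c=jars(); P=/    ctrl.goto([.52,0,.36],down(-6.5)); js,c=jars(); P=/" pk.py
python3 - <<'E'
from pk import *
job('L3',(-.0327,.064))
job('L4',(-.0327,-.064))
ctrl.goto([.50,0,.38],down(-7.45)); im,c=snap('wrist','w_g.png')
hsv=cv2.cvtColor(im,cv2.COLOR_BGR2HSV)
for (x,y) in ((.0327,.064),(-.0327,.064),(-.0327,-.064)):
    u=proj(c,[[*(C+TX*x+TY*y),.149]])[0]; 
    m=np.zeros(im.shape[:2],np.uint8); cv2.circle(m,(int(u[0]),int(u[1])),30,1,-1)
    m&=((hsv[...,2]>130)&(hsv[...,1]<60)).astype(np.uint8)
    n,l,st,ce=cv2.connectedComponentsWithStats(m)
    if n>1:
        i=1+np.argmax(st[1:,4]); W=onz(c,ce[i],.148)[0,:2]-C; print('lid local',W@TX,W@TY,st[i],'want',x,y)
print(ctrl.current_t())
E
```

```text
L3 at [0.448  0.2582] shift mm 0.2
width 61.3
width 61.1
down True [0.5188 0.0756 0.1117] grip 62.00133016563177
t 59.9167
L4 at [ 0.4541 -0.2536] shift mm 0.2
width 61.1
width 61.2
down True [ 0.5022 -0.0513  0.1129] grip 61.1922016480499
t 72.975
lid local 0.0255090803340789 0.03957097304701665 [203  99  22  39 593] want 0.0327 0.064
lid local -0.04985038027877181 0.08588379158136232 [167 145  35  46 676] want -0.0327 0.064
lid local -0.0280703627287002 -0.0637077136445916 [ 267  136   46   44 1462] want -0.0327 -0.064
73.675
```

```bash
cat >> pk.py <<'E'
def lids(f,want):
    im=cv2.imread('pics/'+f); d=np.load(f'pics/{f}.npz');c=(d['K'],d['D'],d['T'])
    g=cv2.medianBlur(cv2.cvtColor(im,cv2.COLOR_BGR2GRAY),3)
    for n,x,y,r,zt in want:
        P=np.array([*(C+TX*x+TY*y),zt]); u=proj(c,[P])[0]; rp=np.linalg.norm(proj(c,[P+[0,r,0]])[0]-u)
        x0,y0=(u-rp*1.7).astype(int); s=int(rp*3.4); q=g[max(y0,0):y0+s,max(x0,0):x0+s]
        h=cv2.HoughCircles(q,cv2.HOUGH_GRADIENT_ALT,1,5,param1=120,param2=.6,minRadius=int(rp*.9),maxRadius=int(rp*1.12))
        for k in ([] if h is None else h[0][:3]):
            W=onz(c,[k[:2]+[max(x0,0),max(y0,0)]],zt)[0,:2]-C; print(n,'local',(W@TX).round(4),(W@TY).round(4),'r/rp',round(k[2]/rp,2),'want',x,y)
        if h is None: print(n,'no circle',q.mean(),u,rp)
E
python3 - <<'E'
from pk import *
lids('w_g.png',[('L1',.0327,.064,.031,.148),('L3',-.0327,.064,.031,.148),('L4',-.0327,-.064,.031,.148)])
E
```

```text
L1 local 0.02 0.0224 r/rp 1.03 want 0.0327 0.064
L3 local -0.0273 0.0654 r/rp 0.97 want -0.0327 0.064
L4 local -0.0288 -0.0639 r/rp 1.01 want -0.0327 -0.064
```

Run:
```python
from pk import *
ctrl.goto([.36,0.0,.38],down(-7.45))
im,c=snap('wrist','w_h.png'); im2,c2=snap('top','top3.png'); 
for f,cc in (('w_g.png',None),('w_h.png',c),('top3.png',c2)):
    d=np.load(f'pics/{f}.npz');cc=(d['K'],d['D'],d['T']);g=cv2.cvtColor(cv2.imread('pics/'+f),cv2.COLOR_BGR2GRAY); g=cv2.blur(g,(3,3))
    print(f)
    for x in (.06,.045,.03,.015,0,-.015,-.03,-.045,-.06):
        print(x,[int(g[tuple(np.clip(proj(cc,[[*(C+TX*x+TY*y),.148]])[0].astype(int)[::-1],0,[383,511]))]) for y in np.arange(.09,-.1,-.015)])
lids('w_h.png',[('L1',.0327,.064,.031,.148),('L1b',.02,.022,.031,.148),('L3',-.0327,.064,.031,.148),('L4',-.0327,-.064,.031,.148)])
```

```text
w_g.png
0.06 [58, 53, 53, 53, 53, 53, 48, 44, 42, 40, 40, 39, 37]
0.045 [56, 60, 62, 64, 233, 230, 55, 52, 49, 46, 46, 46, 35]
0.03 [54, 59, 61, 243, 251, 251, 224, 51, 49, 47, 46, 45, 35]
0.015 [54, 60, 61, 251, 251, 251, 241, 43, 49, 51, 49, 45, 36]
0 [65, 79, 98, 181, 251, 251, 148, 57, 55, 61, 131, 62, 37]
-0.015 [109, 245, 249, 117, 43, 60, 59, 57, 55, 224, 251, 244, 146]
-0.03 [108, 123, 247, 237, 54, 58, 56, 55, 54, 251, 250, 246, 237]
-0.045 [197, 185, 111, 177, 58, 51, 42, 42, 40, 201, 212, 157, 124]
-0.06 [211, 181, 121, 82, 72, 50, 44, 42, 41, 41, 117, 102, 36]
w_h.png
0.06 [53, 35, 51, 233, 249, 249, 247, 52, 53, 50, 47, 46, 37]
0.045 [50, 40, 51, 240, 249, 249, 247, 52, 53, 50, 47, 46, 37]
0.03 [50, 44, 51, 246, 249, 249, 241, 52, 53, 50, 47, 46, 37]
0.015 [50, 47, 53, 249, 250, 250, 245, 52, 54, 51, 50, 49, 43]
0 [51, 49, 54, 217, 250, 250, 211, 41, 55, 54, 53, 53, 42]
-0.015 [52, 236, 247, 98, 109, 75, 104, 45, 56, 200, 250, 250, 150]
-0.03 [118, 108, 246, 238, 52, 47, 51, 57, 57, 250, 250, 248, 233]
-0.045 [178, 185, 94, 201, 46, 56, 56, 57, 58, 243, 250, 249, 214]
-0
[... 196 characters left out ...]
 [15, 23, 21, 153, 164, 163, 138, 18, 26, 25, 25, 22, 24]
0.015 [11, 25, 20, 159, 162, 163, 145, 16, 24, 25, 23, 23, 22]
0 [9, 21, 27, 103, 159, 154, 108, 8, 27, 23, 41, 26, 21]
-0.015 [27, 145, 139, 40, 38, 65, 15, 26, 24, 121, 166, 159, 102]
-0.03 [77, 54, 139, 131, 18, 24, 27, 24, 29, 155, 163, 159, 135]
-0.045 [109, 96, 48, 115, 16, 25, 27, 25, 24, 152, 165, 159, 124]
-0.06 [75, 96, 59, 60, 46, 31, 31, 32, 27, 48, 112, 112, 33]
L1 no circle 153.6204334365325 [173.4572226   -5.13931749] 25.120502061983235
L1b no circle 140.59279711884753 [208.29846994   6.01224366] 25.146132135510147
L3 local -0.0356 0.0615 r/rp 0.99 want -0.0327 0.064
L4 local -0.0325 -0.063 r/rp 1.02 want -0.0327 -0.064
```

```bash
cat >> pk.py <<'E'
def asc(f,z,xr=(-.09,.09),yr=(-.12,.12),s=.005):
    im=cv2.imread('pics/'+f); d=np.load(f'pics/{f}.npz');cc=(d['K'],d['D'],d['T']); hsv=cv2.cvtColor(im,cv2.COLOR_BGR2HSV)
    vmax=np.percentile(hsv[...,2],95)
    for x in np.arange(xr[1],xr[0],-s):
        t=''
        for y in np.arange(yr[1],yr[0],-s):
            u=np.round(proj(cc,[[*(C+TX*x+TY*y),z]])[0]).astype(int)
            if not(0<=u[0]<512 and 0<=u[1]<384): t+=' ';continue
            H,S,V=hsv[u[1],u[0]]; v=V/vmax
            t+='a' if S>110 and v>.25 else '#' if v>.88 else '+' if v>.6 else '-' if v>.35 else '.'
        print('%+.3f'%x,t)
E
python3 - <<'E'
from pk import *
print('w_g');asc('w_g.png',.148)
print('top3');asc('top3.png',.148)
E
```

```text
w_g
+0.090 ###############+-----------------------------+++
+0.085 ##############+####+##++#+##++++#++#++++##+##+++
+0.080 #############################################-++
+0.075 ########++++++++++++++++++++++++++++++++++++#+++
+0.070 ####+-......................................++++
+0.065 #####.......................................++++
+0.060 #####.......................................++++
+0.055 ####+.......................................-+++
+0.050 #####.............-++-......................-+++
+0.045 #####...........+######-....................++++
+0.040 #####..........#########-...................++++
+0.035 #####.........+#########+...................#+++
+0.030 #####.........##########++..................+###
+0.025 #####........-###########+..................++##
+0.020 ####+........-###########+..................+###
+0.015 #####........-###########+..................####
+0.010 #####.........##########++..................-+##
+0.005 #####.........+#########+...................++##
-0.000 #####....-aaaa.#########-.........-+-+-.....+###
-0.005 #####...+###aaaa+######-.
[... 2240 characters left out ...]
...........-###########-..+#
-0.030 ++#+-+-aaaa+####aa.............++##########-..+#
-0.035 +++---++-aaa+##++a.............-##########+...-#
-0.040 ++-++-++++aaa#+++...............##########++.-++
-0.045 ++++++++++-aaa++-...............#########++...++
-0.050 -----++++++-aa++...............-++#######++...##
-0.055 +---+---++--aa--.................-+####++-....+#
-0.060 ++++++-.+++-----...................+++++......-+
-0.065 +++++--.++---++----+----------.------..-......-+
-0.070 +++++---++++++++++++++++++++++++++-+--+--+------
-0.075 ++++++.-++++++++++++++++++++++++++++++++++++++-.
-0.080 +++++--+++++++++++++++++++++++++++++++++++++++-.
-0.085 ++#++-.++++++++++++++++++++++++++++++++++++++++.
```

```bash
cat >> pk.py <<'E'
def ascpx(f,x0,x1,y0,y1,s):
    im=cv2.imread('pics/'+f); hsv=cv2.cvtColor(im,cv2.COLOR_BGR2HSV)
    for y in range(y0,y1,s):
        t=''
        for x in range(x0,x1,s):
            H,S,V=hsv[y:y+2,x:x+2].reshape(-1,3).mean(0); v=V/255
            t+='a' if S>100 and v>.2 else '#' if v>.88 else '+' if v>.6 else '-' if v>.35 else '.'
        print(y,t)
E
python3 - <<'E'
from pk import *
P=C+TX*-.04+TY*.075
ctrl.goto([P[0],P[1],.26],down(PSI+30)); snap('wrist','w_i.png'); snap('scene','s_i.png')
print(ctrl.current_t(),P)
ascpx('w_i.png',180,330,110,270,3)
d=np.load('pics/s_i.png.npz');c=(d['K'],d['D'],d['T']);u=proj(c,[[*P,.11]])[0].astype(int);print(u)
ascpx('s_i.png',u[0]-35,u[0]+35,u[1]-28,u[1]+28,1)
E
```

```text
75.35 [0.51306224 0.08745332]
110 +++++++++++++++++++++####-........................
113 ++++++++++++++++++++####+.........................
116 ++++++++++++++++++++####-.........................
119 +++++++++++++++++++####+..........................
122 +++++++++++++++++++###+-..........................
125 ++++++++++++++++++####+...........................
128 ++++++++++++++++++##++......................----..
131 +++++++++++++++++####-...................---+-----
134 +++++++++++++++++###+...................--+---++++
137 ++++++++++++++++####-..................-----++++++
140 ++++++++++++++++###+..................----++++####
143 +++++++++++++++###+-..................--.+++######
146 ++++++++++++++####+..................----++#######
149 ++++++++++++++###+-........aaaa......---++########
152 +++++++++++++####+......-++++aaaa....---++########
155 +++++++++++++###+.....-+++++#+aaaa...-.++#########
158 ++++++++++++####-...-+++++####+aaaa..--++#########
161 ++++++++++++##++..aaaa++#######+aaa..--++#########
164 +++++++++++###+-.aaaaaaa########+aaa.--++#########
167 +++++++++++##+-----aa
[... 5409 characters left out ...]
..............-++++++++++
198 -................a...-----++++++++----......................-+++++++++
199 -................aa...--------+------.......................-+++++++++
200 -................aaa....-----------...-......................-++++++++
201 ..................aaaa....-------....a-......................--+++++++
202 ...................aaaa............aaa........................-+++++++
203 .................--aaaaaaaa...-aaaaaa-........................--++++++
204 .................----aaaaaaaaaaaaaaa--.........................--+++++
205 ..................----aaaaaaaaaaaaa---..........................-+++++
206 ..................------aaaaaaaa------..........................--++++
```

Run:
```python
from pk import *
d=np.load('pics/w_i.png.npz');c=(d['K'],d['D'],d['T'])
loc=lambda W:(np.round((W[:2]-C)@TX,4),np.round((W[:2]-C)@TY,4))
for u,z in (((274.5,171.5),.108),((246,185),.135),((234,161),.135),((258,209),.135),((261,149),.11),((288,194),.11)): 
    print(u,loc(onz(c,u,z)[0]))
```

```text
(274.5, 171.5) (np.float64(-0.0191), np.float64(0.0581))
(246, 185) (np.float64(-0.0423), np.float64(0.0812))
(234, 161) (np.float64(-0.0262), np.float64(0.1044))
(258, 209) (np.float64(-0.0591), np.float64(0.0569))
(261, 149) (np.float64(-0.0045), np.float64(0.0843))
(288, 194) (np.float64(-0.0337), np.float64(0.0313))
```

Run:
```python
from pk import *
p=C+TX*-.039+TY*.075; yaw=132.5; R=down(yaw)
T=np.radians(45); spot=np.array([.47,-.20])
def Rt(h):
    h=np.radians(h); H=np.array([np.cos(h),np.sin(h),0]); U=np.array([0,0,1.]); x=np.cos(T)*H+np.sin(T)*U; z=-np.cos(T)*U+np.sin(T)*H
    return np.c_[x,np.cross(z,x),z]
best=None
for h in (-23,-10,0,-40,10,20,157,180,140):
    Q=Rt(h); t=np.array([*spot,.038])+.010*Q[:,2]
    s=ctrl.ik(t,Q), ctrl.ik(t+[0,0,.12],Q); print(h,s[0] is not None and np.round(s[0],0),s[1] is not None)
    if best is None and s[0] is not None and s[1] is not None: best=h
if best is None: raise SystemExit('no ik')
print(np.linalg.det(Rt(best)))
up(.26); ctrl.goto(pos(p,.22),R); ctrl.command_gripper(1.)
hit=ctrl.move_l(pos(p,.118),vel=.06,contact_N=6); print('hit',hit,ctrl.current_tool_pos())
if hit: raise SystemExit
ctrl.command_gripper(0.); print('w',ctrl.current_grip_width()*91,ctrl.current_contact_force())
if abs(ctrl.current_grip_width()*91-62)>5: raise SystemExit
ctrl.move_l(pos(p,.25),vel=.1); print('w',ctrl.current_grip_width()*91,ctrl.current_contact_force())
Q=Rt(best); t=np.array([*spot,.038])+.010*Q[:,2]
ctrl.goto(t+[0,0,.12],Q); print('at',ctrl.current_t())
h=ctrl.move_l(t-[0,0,.01],vel=.05,contact_N=6); print(h,np.array(ctrl.current_tool_pos())-t,ctrl.current_contact_force())
snap('wrist','w_j.png')
```

```text
-23 [-36.  52. 142. 169.  59. -94.] True
-10 [-47.  50. 140. 149.  54. -98.] True
0 [-53.  48. 136. 131.  48. -95.] True
-40 [-21.  50. 139. 197.  53. -87.] True
10 [-57.  46. 131. 111.  44. -87.] True
20 [-59.  45. 126.  92.  44. -77.] True
157 [-28.  56.  67.  -3. 101. -94.] True
180 [ -20.   55.   70.  -14.   98. -107.] True
140 [-33.  56.  69.   5. 100. -84.] True
1.0
hit False [0.51421813 0.08734407 0.11826616]
w 61.47924414419118 [-0.37009531  0.4772445   0.57639944]
w 61.324267576646356 [ 0.15832629  0.58058568 -2.75928755]
at 83.8917
True [-7.79504724e-05 -5.30182119e-05  1.15726574e-03] [-1.77573887  0.5754357   5.46296876]
```

Run:
```python
from pk import *
ctrl.command_gripper(.85); ctrl.sleep(.4)
Q=np.array(ctrl.current_eef_rot()); t=np.array(ctrl.current_tool_pos())
ctrl.move_l(t-.09*Q[:,2]+[0,0,.01],vel=.1); up(.2)
ctrl.goto([.52,0,.36],down(-6.5)); ctrl.command_gripper(1.)
im,c=snap('top','top4.png'); print(ctrl.current_t())
for j in jars(im=im,c=c)[0]:
    if 60<j[2]<260: print(np.round(j,1),onz(c,j[:2],.066)[0,:2].round(4))
asc('top4.png',.066,(-.14,.0),(-.30,-.12))
```

```text
91.8583
[200.1 184.8 173.   11.   25. ] [0.5479 0.1665]
[136.7 180.1 101.   12.   12. ] [0.562  0.3806]
[274.7 193.9 183.   11.   25. ] [ 0.5197 -0.0829]
[356.1 195.9 132.   13.   13. ] [ 0.5156 -0.3529]
[161.1 199.8 137.   13.   13. ] [0.4961 0.2951]
[310.4 209.7 158.   14.   14. ] [ 0.4684 -0.2008]
[141.6 212.9 167.   14.   15. ] [0.4518 0.358 ]
[221.  210.5  85.   30.    7. ] [0.4627 0.0945]
[363.2 211.4 106.   13.   12. ] [ 0.4642 -0.3747]
[138.5 255.8 165.   12.   21. ] [0.3113 0.361 ]
[173.1 252.6 115.   13.   12. ] [0.3231 0.248 ]
+0.000 +-++++++++++++++++++++++++++++++++++
-0.005 +-++++++++++++++++++++++++++++++++++
-0.010 +.++++++++++++++++++++++++++++++++++
-0.015 +.++++++++++++++++++++++++++++++++++
-0.020 +.-+++++++++++++++++++++++++++++++++
-0.025 --+++++++++++++++####+++++++++++++++
-0.030 --++++++++++++++#######+++++++++++++
-0.035 -.+-++++++++++++########++++++++++++
-0.040 --.-.-.-+++++++#########++++++++++++
-0.045 -.------+++++-+#########++++++++++++
-0.050 -----.--.--+--+##########+++++++++++
-0.055 ---------.-++-+##########+++++++++++
-0.060 ..---------++.++########+-++++++++++
-0.065 ..---------++.-+#######++-++++++++++
-0.070 ..-.------.-+--.++#+++++-+++++++++++
-0.075 ..-.---------+-..-++++---+++++++++++
-0.080 .--.---------++-.-.-----++++++++++++
-0.085 -------------+++--...-++++++++++++++
-0.090 -------------+++++-+++++++++++++++++
-0.095 ---...-----.-+++++++++++++++++++++++
-0.100 -------------+++++++++++++++++++++++
-0.105 -------------+++++++++++++++++++++++
-0.110 .-----------.+++++++++++++++++++++++
-0.115 .----------.-+++++++++++++++++++++++
-0.120 +--.--.------+++++++++++++++++++++++
-0.125 +------------+++++++++++++++++++++++
-0.130 ----.----.--++++++++++++++++++++++++
-0.135 -.----------++++++++++++++++++++++++
-0.140 -.---.--.---++++++++++++++++++++++++
```

Run:
```python
from pk import *
ST={'L3':(.4684,-.2008),**{k:v for k,v in ST.items() if k in('L2','S1','S2')}}; json.dump({k:list(v) for k,v in ST.items()},open('st.json','w'))
def chk(f):
    ctrl.goto([.50,0,.38],down(PSI)); snap('wrist',f); print(ctrl.current_t())
p=C+TX*.017+TY*.022
ctrl.goto(pos(p,.24),RX); grip(p,RX,62,.118); ctrl.command_gripper(1.); up(.2); grip(p,RY,62,.118)
up(.13); g=C+TX*.0327+TY*.064; ctrl.move_l(pos(g,.13),vel=.1)
h=ctrl.move_l(pos(g,.109),vel=.03,contact_N=5); print(h,ctrl.current_tool_pos())
ctrl.command_gripper(70/91); up(.24); ctrl.command_gripper(1.); chk('w_k.png')
lids('w_k.png',[('L1',.0327,.064,.031,.148),('L4',-.0327,-.064,.031,.148)])
asc('w_k.png',.148)
```

```text
width 61.4
width 61.6
True [0.58369904 0.06682703 0.11739074]
101.8083
L1 local 0.0344 0.0594 r/rp 1.0 want 0.0327 0.064
L4 local -0.0302 -0.065 r/rp 0.99 want -0.0327 -0.064
+0.090 ###############+------------------------------++
+0.085 ####+##+++++++###########+##++++####++++++++++++
+0.080 #############################################+++
+0.075 ########++++++++#+#+#+++++++++++++++++++++++#+++
+0.070 #####-......................................-+++
+0.065 ####+......--...............................-+++
+0.060 #####....+#####-............................++++
+0.055 #####...########+...........................++++
+0.050 ####+..##########-..........................++++
+0.045 #####..###########-.........................-+++
+0.040 #####.############-.........................-+++
+0.035 ####+.############-.........................++++
+0.030 #####.############-.........................+###
+0.025 #####.############-.........................-+##
+0.020 #####.-##########+-.........................-+##
+0.015 #####..+#########-..........................+###
+0.010 #####...+#######-.....
[... 390 characters left out ...]
...........+###########--+++
-0.030 #####..........................-###########+----
-0.035 ####+..........................-###########+----
-0.040 ####+...........................#######+##+-----
-0.045 ####+...........................++++++++++-.----
-0.050 #####............................++++++++-...---
-0.055 #####............................-++++++-....---
-0.060 ####+..............................-----....----
-0.065 #####+----------------......................----
-0.070 ######################++++++++++++++++----------
-0.075 ################++++++++------------------------
-0.080 #######################+------------------------
-0.085 ########################+++++-------------------
```

```bash
cat >> pk.py <<'E'
def chk(f):
    ctrl.goto([.50,0,.38],down(PSI)); snap('wrist',f)
W6=dict(L1=(.0327,.064,.031,.148),L3=(-.0327,.064,.031,.148),L4=(-.0327,-.064,.031,.148),L2=(.0327,-.064,.031,.148),S1=(.038,0,.026,.142),S2=(-.038,0,.026,.142))
E
python3 - <<'E'
from pk import *
job('L3',(-.0327,.064)); chk('w_l.png'); lids('w_l.png',[(n,*W6[n]) for n in ('L1','L3','L4')]); asc('w_l.png',.148,(-.07,.07))
E
```

```text
L3 at [ 0.4686 -0.2009] shift mm 0.2
width 61.3
width 61.5
down True [0.5188 0.0756 0.1125] grip 61.59940917621356
t 114.6583
L1 local 0.0345 0.0592 r/rp 1.01 want 0.0327 0.064
L3 local -0.0301 0.0626 r/rp 0.99 want -0.0327 0.064
L4 local -0.0303 -0.0641 r/rp 0.99 want -0.0327 -0.064
+0.070 #####-......................................++++
+0.065 ####+.......................................++++
+0.060 #####....+#####-............................-+++
+0.055 #####...########+...........................-+++
+0.050 ####+..##########-..........................++++
+0.045 #####..###########-.........................++++
+0.040 #####.############-.........................#+++
+0.035 #####.############-.........................-+++
+0.030 #####.+###########-.........................-++#
+0.025 #####.+###########-.........................++##
+0.020 #####.-##########+-.........................++##
+0.015 #####..+#########-..........................#+##
+0.010 #####...+#######............................-+##
+0.005 ####+....+####+.............................++##
-0.000 ####+......-+-+--.................-+---.....+###
-0.005 #####....+#####---..............---##+++-...#+##
-0.010 ####+...########--..............++######+-..++++
-0.015 ####+..##########--............-+########++.++++
-0.020 #####.-##########+-............-##########+.++++
-0.025 #####.+###########-............+##########++++++
-0.030 ####+.############-............+###########++---
-0.035 #####.############-............+###########+----
-0.040 ####+.+###########.............-######+###+-.---
-0.045 ####+..##########+..............++++++++++-.----
-0.050 #####..+#########-...............++++++++-..----
-0.055 #####...########-................--++++--...----
-0.060 ####+....-+###+--..................----.....----
-0.065 ####++-------++++-------....................----
-0.070 ######################++++++++++++++++----------
```

```bash
sed -i 's/q=np.array(\[.36,.12\])/q=np.array([.44,.25])/' pk.py
python3 - <<'E'
from pk import *
job('L2',(.0327,-.064)); chk('w_m.png'); lids('w_m.png',[(n,*W6[n]) for n in ('L1','L2','L3','L4')])
E
```

```text
L2 at [0.4517 0.3583] shift mm 0.2
width 61.3
width 61.5
down True [ 0.567  -0.0598  0.1117] grip 61.85909927819248
t 130.5333
L1 local 0.0344 0.0593 r/rp 1.01 want 0.0327 0.064
L2 local 0.0331 -0.0633 r/rp 0.99 want 0.0327 -0.064
L3 local -0.0329 0.06 r/rp 0.98 want -0.0327 0.064
L4 local -0.0288 -0.064 r/rp 1.01 want -0.0327 -0.064
```

Run:
```python
from pk import *
job('S1',(.038,.001)); job('S2',(-.038,.001)); chk('w_n.png'); lids('w_n.png',[(n,*W6[n]) for n in W6]); asc('w_n.png',.148,(-.07,.07))
print(ctrl.current_t())
im,c=snap('top','top5.png')
for j in jars(im=im,c=c)[0]:
    if 60<j[2]<260: print(np.round(j,1),onz(c,j[:2],.066)[0,:2].round(3))
```

```text
S1 at [0.5636 0.3827] shift mm 0.2
width 51.4
down True [0.5807 0.004  0.1107] grip 51.46744955059741
t 140.55
S2 at [ 0.465  -0.3764] shift mm 0.3
width 51.3
down True [0.5053 0.0138 0.1103] grip 51.15336732222918
t 151.4083
L1 local 0.0354 0.0593 r/rp 1.0 want 0.0327 0.064
L3 local -0.0304 0.0626 r/rp 0.99 want -0.0327 0.064
L4 local -0.0304 -0.0654 r/rp 0.97 want -0.0327 -0.064
L2 local 0.0316 -0.0632 r/rp 0.98 want 0.0327 -0.064
S1 local 0.0379 0.0009 r/rp 1.0 want 0.038 0
S2 local -0.0343 0.0002 r/rp 1.0 want -0.038 0
+0.070 ####+-......................................++++
+0.065 ####+......--...............................++++
+0.060 #####....+#####-......+##++.......-+++++....#+++
+0.055 ####+...########+....######+-....++#####++..#+++
+0.050 #####..+#########-..+#######+...++#######+-.++++
+0.045 #####..###########--########+-..+#########+.++++
+0.040 #####.+###########-+########++.-+##########-#+++
+0.035 ####+.+###########-+#########+.+###########-++++
+0.030 #####.+###########-.########+-.+###########-+++#
+0.025 #####.+###########-.+#######+..-+#########+-++##
+0.020 ####
[... 733 characters left out ...]
########+..+++++++++...-++++++++--.----
-0.050 #####..-#########-..-+++++++-....+++++++--..----
-0.055 #####...+#######-....-+++++-......-++++--...----
-0.060 ####+-....+##+-----....--..........----.....----
-0.065 ####+#++++++++++++++++----------------......----
-0.070 ######################++++++++++++++++----------
152.8917
[197.9 195.7 182.   12.   26. ] [0.511 0.173]
[226.1 193.5  84.   16.    8. ] [0.519 0.079]
[356.  195.9 135.   13.   13. ] [ 0.516 -0.353]
[274.7 205.5 188.   13.   26. ] [ 0.481 -0.083]
[161.1 199.9 137.   13.   13. ] [0.496 0.295]
[221.4 210.4  88.   31.   10. ] [0.463 0.093]
[172.9 252.6 112.   12.   12. ] [0.323 0.249]
[138.4 255.9 160.   12.   17. ] [0.311 0.361]
```

Run:
```python
from pk import *
d=np.load('pics/w_n.png.npz');c=(d['K'],d['D'],d['T'])
for r in slot(cv2.imread('pics/w_n.png'),c):print(r[1])
a,b=cv2.imread('pics/scene0.png'),None
b,_=snap('scene')
for n,(x,y) in dict(driver=(165,255),empty1=(136,298),empty2=(408,195),mug=(325,126)).items():
    print(n,np.abs(a[y-14:y+14,x-14:x+14].astype(int)-b[y-14:y+14,x-14:x+14]).mean())
ctrl.sleep(.5); print(ctrl.sign_off(),ctrl.current_t())
```

```text
171.44564491408923
driver 12.011054421768707
empty1 4.379251700680272
empty2 4.426020408163265
mug 3.9863945578231292
the job is handed in; nothing more can be done
the job is handed in; nothing more can be done
```

I handed the job in at about 153 s: the scale is tared to within about 0.01 rad, the screwdriver is back in its stand, and all six filled jars stand upright in the tray. One large jar had tipped over in the tray and I stood it up again; another had shifted and I moved it back. The last images show the empty jars and mug undisturbed.

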